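Tuck a joint strip under a lapped body panel and hold it flat

TASK

Pick up the ribbed aluminium joint strip and slide its wide flange under the free front edge of the grey lapped panel on the jig, square to the edge and centred along it, until it butts against the step underneath, without lifting the panel. Then press the strip firmly down flat on the sprung steel plate and finish while still holding it pressed there, as if for tack welding. Leave the jar, hammer, tape roll and tray where they are.

Things in the scene. Friction and masses are not known exactly. Their poses are not given: they have to be found in the camera images.
- strip_rib (a point): Middle of the upright rib of the loose aluminium joint strip (about 0.2 kg), 18 mm above its underside. The rib runs along y: 12 mm thick (x), 90 mm long, top 36 mm above the underside. It stands on a flat leaf 4 mm thick, 94 (x) by 130 mm (y), leaving a wide flange of 60 mm on its +x side and a narrow one of 22 mm on its -x side. z up. Starts flat on the bench.
- strip_edge (a point): Middle of the free edge of the strip's wide flange, at its underside: 66 mm along the strip's +x from the rib's middle plane. Same axes as strip_rib.
- strip: The same joint strip; origin on the underside, below the rib's middle. Same axes as strip_rib.
- lap_edge (a point): Middle of the lapped panel's free front edge on the jig, at the panel's underside when closed, 43 mm above the bench. +x points level in under the panel (tucking direction), y along the edge, z up. Under the panel is a gap 9 mm high and 32 mm deep, from this edge to a fixed upright step, 170 mm wide. With the strip home, its rib's front face is 28 mm in front of this edge.
- lap (a joint): Hinge along the rear of the lapped panel, a grey 3 mm sheet 140 (x) by 180 mm (y): 0 rad = closed and level, grows as the front edge lifts (0.05 rad = 7 mm). Only its weight and a weak spring keep it closed: about 2 N upward at the front edge lifts it.
- bed: Level sprung steel plate under and in front of the lapped panel; origin on its top face, straight below lap_edge, 34 mm above the bench; axes as lap_edge. It reaches from 90 mm in front of the edge (-x) to the step and 85 mm to each side. Pressed, it sinks level, about 1 mm for every 2 N, at most 8 mm (16 N), and springs back.
- jig: The jig that carries panel and plate, fixed to the bench; origin on the bench straight below lap_edge, same axes. Its wooden board, 18 mm thick, reaches 110 mm in front of the edge, 160 mm behind it and 110 mm to each side; a hinge rail at the rear, the tallest part, reaches 58 mm above the bench.
- screw_jar: Bystander: amber glass jar, 60 mm across, 75 mm high, origin under its centre.
- hammer: Bystander: hammer lying on the bench, about 260 mm long, origin under the middle of its length, head towards its +x.
- tape_roll: Bystander: card ring, 90 mm across, 25 mm high, lying flat, origin under its centre.
- parts_tray: Bystander: open dark steel tray, 120 x 160 mm, 40 mm high, origin under its centre.
Not all that is in view belongs to the job. Of the things that look like the strip, take the one that is farthest to the robot's right at the start.

How it is judged:
By the outcome, as a careful person would: the job done as asked, in the order asked, and still so for the second after the job is handed in, while the arm keeps its last pose, push and grip.
It also fails if it takes over 45 s, if anything falls off the work surface, if the arm or the gripper's body presses on something with over 40 N, if the wrist force passes 120 N, or if a joint passes its speed limit or range.

ROBOT

A 6-joint arm with a two-finger parallel gripper is mounted at the origin on the work surface. World frame = base frame: x ahead of the robot, y to its left, z up, the work surface at z = 0. Lengths are in mm, angles in rad, forces in N, time in s.
With the tool pointing down it reaches from about 350 to 950 mm from the base axis. Payload 17.4 kg.
Tool frame: the origin (TCP) lies at the very end of the fingers, on their centre line; the grasp point (between the pads) lies 19 mm behind it; z points along the fingers, y is the direction in which the jaws open and shut (so a half turn about z gives the same grasp; the last joint's range is limited). The gripper opens to 93 mm and grips with 3 to 60 N. Pads are 15 mm wide; open, the fingers measure 128 mm over their backs; the gripper's body (75 mm by 188 mm) begins 65 mm behind the grasp point.
Start: joints at [1.14, 0.116, 1.442, -0, 1.584, -0.038], TCP at [258.382, 623.595, 218.646] pointing down, gripper open.
Joint ranges: [-2.83, 2.83], [-0.83, 2.19], [0.07, 2.5], [-1.14, 4.28], [0.01, 3], [-2.97, 2.97]. Speed limits (rad/s): [1.89, 1.89, 2.22, 3.14, 3.14, 3.14].

INTERFACE

Orientations are given as a rotation vector (axis times angle).
In Python, from bench import robot gives the robot as it stands. The module is installed in compiled form; this text tells all that it offers.
- The arm moves only by the tool drive_tool, never from a script. Its argument "plan" is a list that holds one entry, the list of rows, each a list of 7 numbers: the shift along the tool's x, y, z in cm, then the turn, a rotation vector about the tool's x, y, z in degrees, then the opening, from -1 (shut) to 1 (fully open), so that 0 is half open. A call has 1 to 5 rows; each row is the pose to reach, as a shift and turn from the pose commanded when the call began, along the tool's axes at that moment; what a row does not reach only later rows make up. A row lasts 1/10 s, in which the tool goes at most 50 mm and 8.59 degrees, less where a joint would pass 70% of its speed; a pose out of reach is approached as far as the arm can. A call with a gripper value outside its range is refused whole. The fingers move at their own pace and stop on an object; "newtons" is the grip in N (left out, the last holds). Time passes only in rows, so rows that repeat a pose let the fingers close. It gives the time, the measured TCP pose, the force and the opening at its end, in the units of the state.
- robot.observe(): the state, without advancing time (a new reading comes with each control period).
- robot.camera(name): name is "side" or "top" or "wrist"; returns (picture, depth): 420x560x3 uint8, red, green, blue; 420x560 float32, mm along the optical axis (not along the pixel's ray), 0 where there is no reading.
- robot.get_calibration(name): a dict with "fx", "fy", "cx", "cy" (pixels), "T" (4x4, takes a point from camera to world coordinates). Camera axes: x right, y down, z forward; pixel columns grow to the right and rows downward; lengths in mm; the calibration is good to about 2 mm. A picture is of the moment at which its call begins: read the wrist's pose just before it. get_calibration takes no time and is no camera call; for the wrist camera it gives the pose at the moment of the call.
- robot.sign_off(): hands the job in, once; it reports no verdict.
Trained networks look in the newest picture that a camera, given by its name, has taken for a name from the list of things; names that differ only in an ending like _2 or _b are one class to them, and where a whole thing is asked for, a point or a joint stands for the part that bears it (a point fixed in the world has none). Each returns a list of dicts, best first, with "confidence" (0 to 1); they miss things now and then, are a little off and sometimes report something else, mostly with a low value. They report only what shows in the picture. A call takes as long as a camera call. They do not tell look-alikes from the thing itself.
- robot.cut_out(camera, thing): "pixels" (420x560 bool, what is visible of it) and "rect" ([left, top, right, bottom] in pixels, round what is visible of it).
The state is a dict: "time_s": time; "joint_positions": joint angles; "dq": joint speeds; "joint_torque": joint torques, N m; "tcp_pos": TCP position; "orientation": TCP orientation; "force": force on the tool from outside, world axes, zero at the start; "moment": the same for the moment, N m; "opening": finger opening in mm.
Only numpy, scipy, OpenCV 4.12 (cv2) and the standard library are available. Lean on these libraries where they do the work, as an engineer would, in place of code of your own. Each camera call takes 0.05 s, during which the arm holds its last target.

## Working session

There is one attempt and no reset: what is moved stays moved. The work goes in short steps, Python scripts to look and compute and a tool call to move; the robot and the scene stay as the last step left them, time stands still between calls to the robot, and variables do not carry over. Pictures are saved under pics/ and viewed, and the job is handed in when it is done.

Besides the shell and the picture viewer there is one more tool, called in YAML: its name, and indented under it one key for each argument. drive_tool: Moves the arm, as the interface text tells. Its arguments: {"type":"object","properties":{"plan":{"type":"array","items":{"type":"array","items":{"type":"array","items":{"type":"number"}}}},"newtons":{"type":"number"}},"required":["plan"]}

```bash
mkdir -p pics
cat > h.py <<'E'
import numpy as np, cv2
from bench import robot
from scipy.spatial.transform import Rotation as R
def save(n,p): cv2.imwrite(f'pics/{n}.png',cv2.cvtColor(p,cv2.COLOR_RGB2BGR))
def world(cal,u,v,d):
    u,v,d=map(np.asarray,(u,v,d)); P=np.stack([(u-cal['cx'])/cal['fx']*d,(v-cal['cy'])/cal['fy']*d,d,np.ones_like(d)],-1)
    return (P@np.array(cal['T']).T)[...,:3]
def cloud(n,dep):
    cal=robot.get_calibration(n); v,u=np.mgrid[:420,:560]; return world(cal,u,v,dep.astype(float))
E
python3 - <<'E'
from h import *
s=robot.observe(); print(s)
for n in ('top','side','wrist'):
    cal=robot.get_calibration(n); p,d=robot.camera(n); save(n+'0',p); np.save(n+'0.npy',d); print(n,cal)
    np.save(n+'0c.npy',cloud(n,d))
E
```

```text
{'time_s': 0.0, 'joint_positions': array([ 1.14020975e+00,  1.16474432e-01,  1.44228217e+00,  1.17158077e-05,
        1.58398971e+00, -3.78175825e-02]), 'dq': array([ 0.00055356, -0.00153864, -0.00054904, -0.00129835,  0.00123102,
       -0.00152748]), 'joint_torque': array([ 6.64825166e-04, -7.21237493e+01, -6.22641635e+01,  7.81187508e-02,
        2.34316156e-02, -1.41764490e-04]), 'tcp_pos': array([258.28341824, 623.40366198, 217.90247051]), 'orientation': array([-6.12947243e-01, -3.08093221e+00,  1.75826854e-03]), 'force': array([-0.39436829,  0.15974017, -0.49628466]), 'moment': array([ 0.02047632,  0.00793122, -0.02424624]), 'opening': 93.25635630606014}
top {'fx': 411.41262157203084, 'fy': 411.41262157203084, 'cx': 282.80594178615064, 'cy': 209.77899732314472, 'T': array([[-2.96187421e-02, -9.96527835e-01,  7.78139052e-02,
         3.98014543e+02],
       [-9.99286175e-01,  2.76944440e-02, -2.56935460e-02,
        -8.95492402e+00],
       [ 2.34493210e-02, -7.85193702e-02, -9.96636763e-01,
         1.10032930e+03],
       [ 0.00000000e+00,  0.00000000e+00,  0.00000000e+00,
   
[... 232 characters left out ...]
.21054878e-01, -4.18473519e-01,  7.43896316e-01,
        -8.56499568e+02],
       [ 7.11963388e-04, -8.71772390e-01, -4.89910596e-01,
         6.17291163e+02],
       [ 0.00000000e+00,  0.00000000e+00,  0.00000000e+00,
         1.00000000e+00]])}
wrist {'fx': 332.0606168973903, 'fy': 332.0606168973903, 'cx': 279.5528808108956, 'cy': 207.6114384936659, 'T': array([[ 3.81725210e-01,  8.88757721e-01,  2.53762838e-01,
         1.88299760e+02],
       [ 9.24275647e-01, -3.66870300e-01, -1.05454781e-01,
         6.51861556e+02],
       [-6.25702135e-04,  2.74801560e-01, -9.61500760e-01,
         3.84982523e+02],
       [ 0.00000000e+00,  0.00000000e+00,  0.00000000e+00,
         1.00000000e+00]])}
```

View pics/top0.png

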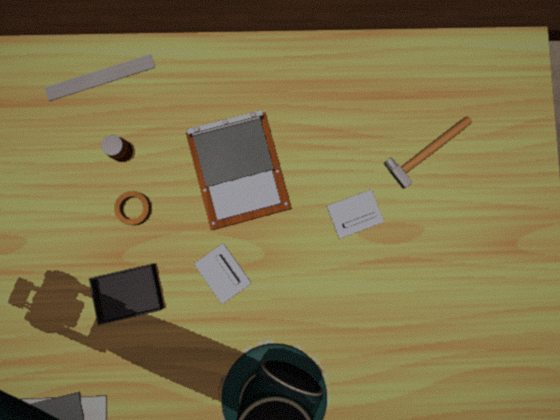

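View pics/side0.png

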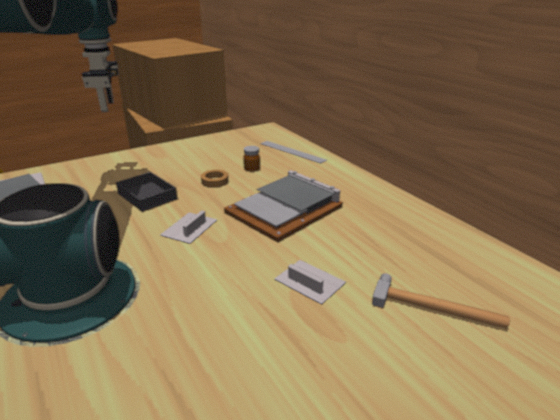

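The top view shows two strip look-alikes, one at about (222,272) and one at (356,214). The one at (356,214) is farther right (-y), so that is the target. The jig is around (240,170), with its front edge facing the robot.

Run:
```python
from h import *
p=cv2.imread('pics/top0.png'); C=np.load('top0c.npy')
a=cv2.resize(p[180:250,310:400],None,fx=6,fy=6,interpolation=cv2.INTER_CUBIC)
b=cv2.resize(p[100:240,175:305],None,fx=4,fy=4,interpolation=cv2.INTER_CUBIC)
cv2.imwrite('pics/a1.png',a); cv2.imwrite('pics/b1.png',b)
for (u,v) in [(356,214),(330,208),(372,193),(383,218),(341,237),(358,224),(345,226),(374,217),(240,160),(250,195),(192,130),(268,112),(290,208),(212,228),(210,190),(280,178),(300,300)]:
    print((u,v),C[v,u].round(1))
robot.camera('top')
r=robot.cut_out('top','strip')
for x in r:
    print('strip',x['confidence'],x['rect'])
for t in ('bed','lap','jig'):
    for x in robot.cut_out('top',t): print(t,x['confidence'],x['rect'])
```

```text
(356, 214) [ 466.7 -233.     4.9]
(330, 208) [ 484.7 -163.7    5.7]
(372, 193) [ 522.3 -279.     4.3]
(383, 218) [ 454.  -305.5    4.1]
(341, 237) [ 406.4 -189.7    7.8]
(358, 224) [ 439.9 -237.6    3.1]
(345, 226) [ 434.3 -196.    39.7]
(374, 217) [ 457.2 -280.7    6.8]
(240, 160) [612.7  70.9  45.6]
(250, 195) [522.   47.7  35.7]
(192, 130) [693.4 192.7  50.6]
(268, 112) [752.5  -4.8   1.2]
(290, 208) [486.9 -56.1  15.2]
(212, 228) [439.7 149.6  21. ]
(210, 190) [538.  151.2  34.4]
(280, 178) [567.1 -31.9  19.4]
(300, 300) [244.  -75.6   1.3]
strip 0.95 [325.6, 190.0, 382.5, 237.7]
strip 0.91 [194.2, 242.7, 250.8, 302.1]
bed 0.89 [209.5, 169.9, 277.5, 218.6]
lap 0.17 [183.8, 107.6, 287.7, 228.4]
jig 0.91 [184.8, 109.3, 292.6, 227.6]
```

View pics/a1.png

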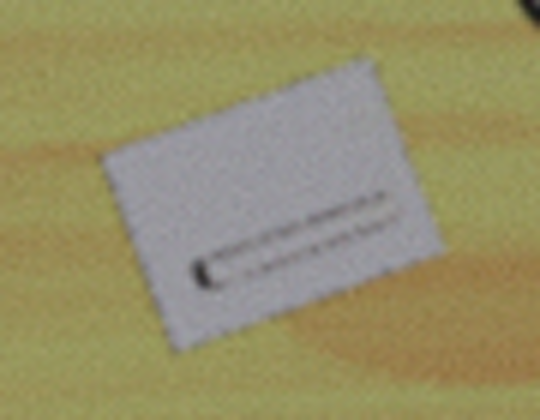

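View pics/b1.png

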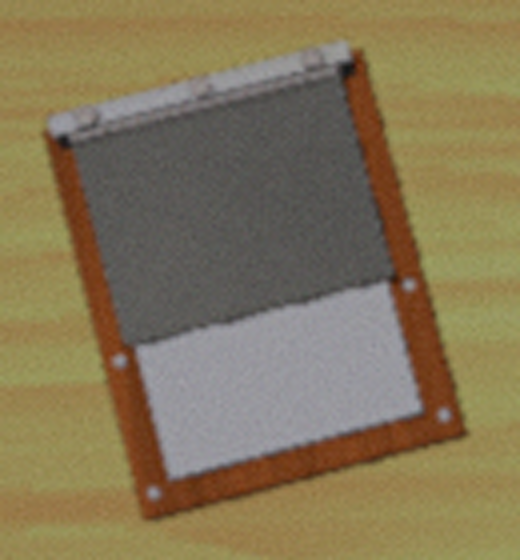

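```bash
cat >> h.py <<'E'
def ray(cal,uv,z):
    uv=np.atleast_2d(uv).astype(float); T=np.array(cal['T'])
    d=np.c_[(uv[:,0]-cal['cx'])/cal['fx'],(uv[:,1]-cal['cy'])/cal['fy'],np.ones(len(uv))]@T[:3,:3].T
    o=T[:3,3]; return o+d*((z-o[2])/d[:,2])[:,None]
def rectfit(m,cal,z):
    c,_=cv2.findContours(m.astype(np.uint8),cv2.RETR_EXTERNAL,cv2.CHAIN_APPROX_NONE); c=max(c,key=cv2.contourArea)[:,0]
    w=ray(cal,c,z)[:,:2].astype(np.float32); r=cv2.minAreaRect(w); return r,cv2.boxPoints(r)
E
python3 - <<'E'
from h import *
cal=robot.get_calibration('top')
for t,z in (('strip',4),('bed',34),('jig',18)):
    for x in robot.cut_out('top',t):
        if t=='strip' and x['rect'][0]<300: continue
        r,b=rectfit(x['pixels'],cal,z); print(t,r,b.round(1).tolist())
        np.save('m_'+t+'.npy',x['pixels'])
# strip by crop corners
c=np.array([(103,155),(372,60),(445,250),(177,352)])/6+(310,180)-.4
print('strip corners',ray(cal,c,4).round(1).tolist())
c=np.array([(200,275),(395,215)])/6+(310,180)-.4
print('rib',ray(cal,c,20).round(1).tolist())
c=np.array([(122,345),(395,280)])/4+(175,100)-.4
print('lapedge top',ray(cal,c,46).round(1).tolist())
c=np.array([(168,480),(423,410)])/4+(175,100)-.4
print('bed front',ray(cal,c,34).round(1).tolist())
c=np.array([(148,520),(467,433)])/4+(175,100)-.4
print('board front',ray(cal,c,18).round(1).tolist())
E
```

```text
strip ((469.19512939453125, -230.44967651367188), (93.78479766845703, 133.9563751220703), 18.687532424926758) [[403.29998779296875, -182.0], [446.20001220703125, -308.8999938964844], [535.0999755859375, -278.8999938964844], [492.20001220703125, -152.0]]
bed ((525.3943481445312, 64.13136291503906), (93.22406768798828, 171.05726623535156), 13.74370288848877) [[459.79998779296875, 136.10000610351562], [500.3999938964844, -30.0], [591.0, -7.900000095367432], [550.4000244140625, 158.3000030517578]]
jig ((595.742919921875, 80.45394134521484), (280.3704528808594, 221.9740447998047), 13.37915325164795) [[433.70001220703125, 156.0], [485.0, -60.0], [757.7999877929688, 4.900000095367432], [706.4000244140625, 220.89999389648438]]
strip corners [[492.0, -155.5, 4.0], [531.5, -278.4, 4.0], [445.2, -307.2, 4.0], [403.2, -185.1, 4.0]]
rib [[436.6, -194.1, 20.0], [460.6, -281.4, 20.0]]
lapedge top [[547.6, 161.9, 46.0], [585.3, -14.7, 46.0]]
bed front [[460.6, 135.5, 34.0], [501.5, -30.6, 34.0]]
board front [[435.7, 151.2, 18.0], [487.0, -59.6, 18.0]]
```

```bash
cat >> h.py <<'E'
def tgt(yaw_deg_y,pos,s=None):
    """shift cm/turn deg to reach pos with tool down and tool-y at given world yaw (mod 180)"""
    s=s or robot.observe(); R0=R.from_rotvec(s['orientation']); best=None
    for k in (0,180):
        a=np.radians(yaw_deg_y+k); y=np.array([np.cos(a),np.sin(a),0]); z=np.array([0,0,-1.]); x=np.cross(y,z)
        t=(R0.inv()*R.from_matrix(np.c_[x,y,z])).as_rotvec(degrees=True)
        if best is None or np.linalg.norm(t)<np.linalg.norm(best): best=t
    sh=R0.inv().apply(np.array(pos)-s['tcp_pos'])/10
    return sh.round(3),best.round(2)
def st():
    s=robot.observe(); M=R.from_rotvec(s['orientation']).as_matrix()
    print('t',round(s['time_s'],2),'tcp',s['tcp_pos'].round(1),'yawY',np.degrees(np.arctan2(M[1,1],M[0,1])).round(2),'z',M[:,2].round(4),'F',s['force'].round(1),'M',s['moment'].round(2),'op',round(s['opening'],1),'q',s['joint_positions'].round(2)); return s
E
python3 - <<'E'
from h import *
st(); print(tgt(13.4,(470,52,330)), tgt(18.5,(440,-225,250)))
E
```

```text
t 0.55 tcp [258.4 623.6 218.6] yawY 67.49 z [-0.e+00 -1.e-04 -1.e+00] F [-0.2 -0.   0.8] M [ 0.04  0.03 -0.02] op 93.0 q [ 1.14  0.12  1.44 -0.    1.58 -0.04]
(array([-41.429, -44.705, -11.135]), array([-0.  ,  0.  , 54.09])) (array([-49.26 , -71.443,  -3.134]), array([-0.  ,  0.  , 48.99]))
```

drive_tool:
  plan:
    - [[-41.4,-44.7,-11.1,0,0,54.1,1],[-41.4,-44.7,-11.1,0,0,54.1,1],[-41.4,-44.7,-11.1,0,0,54.1,1],[-41.4,-44.7,-11.1,0,0,54.1,1],[-41.4,-44.7,-11.1,0,0,54.1,1]]

```text
time_s: 1.05
tcp_pos: [343.9, 391.1, 263.9]
orientation: [1.706, 2.638, 0.001]
force: [1.8, 0.8, 0.7]
opening: 93.3
```

Run:
```python
from h import *
st(); print(tgt(13.4,(470,52,330)))
```

```text
t 1.05 tcp [343.9 391.1 263.9] yawY 24.2 z [ 3.e-04  3.e-04 -1.e+00] F [1.8 0.8 0.7] M [-0.04 -0.   -0.05] op 93.3 q [ 0.8  -0.23  1.7  -0.    1.67  0.38]
(array([-36.101,  -2.389,  -6.616]), array([ 2.00e-02, -1.00e-02,  1.08e+01]))
```

drive_tool:
  plan:
    - [[-36.1,-2.4,-6.6,0,0,10.8,1],[-36.1,-2.4,-6.6,0,0,10.8,1],[-36.1,-2.4,-6.6,0,0,10.8,1],[-36.1,-2.4,-6.6,0,0,10.8,1],[-36.1,-2.4,-6.6,0,0,10.8,1]]

```text
time_s: 1.55
tcp_pos: [430.8, 161.0, 309.0]
orientation: [1.939, 2.471, 0.001]
force: [1.3, 0.4, -0.4]
opening: 92.9
```

Run:
```python
from h import *
st(); print(tgt(13.4,(470,52,330)))
```

```text
t 1.55 tcp [430.8 161.  309. ] yawY 13.74 z [ 9.e-04  3.e-04 -1.e+00] F [ 1.3  0.4 -0.4] M [0.   0.   0.06] op 92.9 q [ 0.3  -0.37  1.74 -0.    1.77  0.06]
(array([-11.514,   1.22 ,  -2.095]), array([ 0.06, -0.  ,  0.34]))
```

drive_tool:
  plan:
    - [[-11.5,1.2,-2.1,0,0,0,1],[-11.5,1.2,-2.1,0,0,0,1],[-11.5,1.2,-2.1,0,0,0,1],[-11.5,1.2,-2.1,0,0,0,1],[-11.5,1.2,-2.1,0,0,0,1]]

```text
time_s: 2.05
tcp_pos: [469.5, 54.2, 329.2]
orientation: [-1.941, -2.47, -0.0]
force: [-0.3, -0.5, -0.2]
opening: 92.5
```

Run:
```python
from h import *
s=st(); cal=robot.get_calibration('wrist'); p,d=robot.camera('wrist'); save('w1',p); np.savez('w1.npz',d=d,**cal)
print(cal['T'].round(3).tolist()); print(tgt(18.6,(400,-220,250)))
```

```text
t 2.05 tcp [469.5  54.2 329.2] yawY 13.68 z [-1.e-04  2.e-04 -1.e+00] F [-0.3 -0.5 -0.2] M [-0.02  0.06  0.07] op 92.5 q [ 0.06 -0.33  1.68  0.    1.8  -0.18]
[[0.971, 0.228, 0.065, 452.095], [0.238, -0.934, -0.267, 127.477], [-0.0, 0.274, -0.962, 496.225], [0.0, 0.0, 0.0, 1.0]]
(array([-25.036, -13.265,   7.909]), array([-0.01, -0.02, -4.86]))
```

View pics/w1.png

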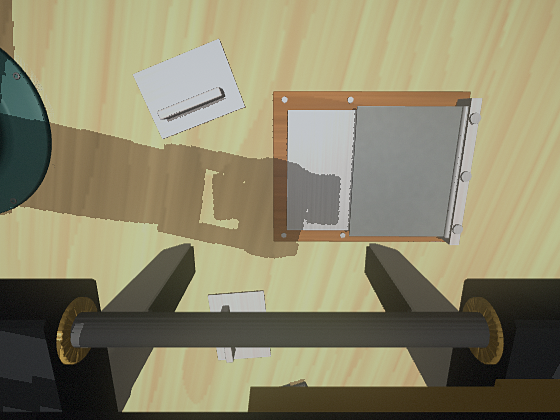

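The wrist view shows the jig clearly: the plate spans columns 287-355, the panel edge is at column ~355, and rows run 108-235. The target strip is at about (238,325), between the fingers.

Run:
```python
from h import *
p=cv2.imread('pics/w1.png'); z=np.load('w1.npz'); cal={k:z[k] for k in z}
g=cv2.GaussianBlur(cv2.cvtColor(p,cv2.COLOR_BGR2GRAY).astype(float),(0,0),.8)
def edge_h(rows,c0,c1,zz):  # strongest horizontal gradient per row -> line
    pts=[]
    for r in rows:
        gr=np.abs(np.gradient(g[r]))[c0:c1]; i=int(np.argmax(gr)); 
        if 0<i<len(gr)-1:
            a,b,c=gr[i-1:i+2]; i=i+.5*(a-c)/(a-2*b+c+1e-9)
        pts.append((c0+i,r))
    return ray(cal,np.array(pts),zz)[:,:2]
def edge_v(cols,r0,r1,zz):
    pts=[]
    for cc in cols:
        gr=np.abs(np.gradient(g[:,cc]))[r0:r1]; i=int(np.argmax(gr))
        if 0<i<len(gr)-1:
            a,b,c=gr[i-1:i+2]; i=i+.5*(a-c)/(a-2*b+c+1e-9)
        pts.append((cc,r0+i))
    return ray(cal,np.array(pts),zz)[:,:2]
def line(w,name):
    for _ in range(4):
        vx,vy,x,y=cv2.fitLine(w.astype(np.float32),cv2.DIST_HUBER,0,.01,.01).ravel(); n=np.array([-vy,vx]); e=(w-[x,y])@n; w=w[np.abs(e)<max(1.,1.5*np.median(np.abs(e)))]
    ang=np.degrees(np.arctan2(vy,vx))%180; print(name,'ang',ang.round(2),'pt',round(float(x),1),round(float(y),1),'n',len(w)); return np.array([x,y]),np.array([vx,vy])
def X(a,b):
    t=np.linalg.solve(np.c_[a[1],-b[1]],b[0]-a[0]); return a[0]+a[1]*t[0]
L=line(edge_h(range(112,232),348,362,46),'lapedge@46')
F=line(edge_h(range(115,228),281,294,34),'bedfront@34')
B=line(edge_h(range(100,235),268,280,18),'boardfront@18')
T=line(edge_v(range(292,350),104,113,34),'bed left@34')
Bt=line(edge_v(range(292,338),228,238,34),'bed right@34')
PT=line(edge_v(range(362,450),101,112,46),'panel left@46')
PB=line(edge_v(range(362,440),229,243,46),'panel right@46')
BL=line(edge_v(range(285,440),86,97,18),'board left')
m=lambda a,b,c:((X(a,b),X(a,c),(X(a,b)+X(a,c))/2,np.linalg.norm(X(a,b)-X(a,c))))
print('lap',m(L,PT,PB)); print('bedfront',m(F,T,Bt)); 
C=cloud('wrist',z['d']) if 0 else None
d=z['d']; v,u=np.mgrid[:420,:560]; W=world(cal,u,v,d.astype(float)); print(W[170,310],W[170,400],W[95,380],W[330,245],W[315,225])
cv2.imwrite('pics/w1z.png',cv2.resize(p[80:260,260:490],None,fx=3.4,fy=3.3,interpolation=cv2.INTER_CUBIC))
```

```text
lapedge@46 ang 103.66 pt 568.7 60.4 n 117
bedfront@34 ang 103.35 pt 488.3 22.6 n 113
boardfront@18 ang 103.59 pt 464.7 32.0 n 135
bed left@34 ang 13.67 pt 508.7 145.6 n 58
bed right@34 ang 13.75 pt 543.3 -20.9 n 44
panel left@46 ang 12.87 pt 611.7 175.5 n 88
panel right@46 ang 14.43 pt 677.4 -2.8 n 65
board left ang 13.63 pt 577.1 188.0 n 153
lap (array([544.4664 , 160.14783], dtype=float32), array([589.5655  , -25.419876], dtype=float32), array([567.0159  ,  67.363976], dtype=float32), np.float32(190.96938))
bedfront (array([461.8233, 134.2041], dtype=float32), array([501.08063 , -31.216562], dtype=float32), array([481.45197,  51.49377], dtype=float32), np.float32(170.0151))
[511.7050331   62.80625906  34.5976637 ] [629.10544749  93.70256443  47.32560238] [579.29089014 182.61696573  19.404316  ] [455.74438221  79.2727762  430.97424807] [450.49369648  80.47220886 428.72023647]
```

View pics/w1z.png

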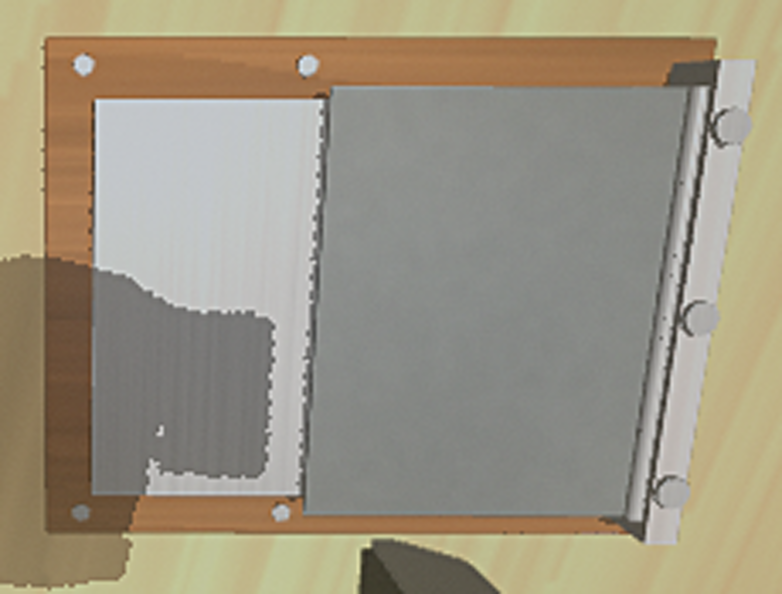

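drive_tool:
  plan:
    - [[-25,-13.3,7.9,0,0,-4.8,1],[-25,-13.3,7.9,0,0,-4.8,1],[-25,-13.3,7.9,0,0,-4.8,1],[-25,-13.3,7.9,0,0,-4.8,1],[-25,-13.3,7.9,0,0,-4.8,1]]

```text
time_s: 2.6
tcp_pos: [409.6, -179.6, 261.7]
orientation: [1.832, 2.552, 0.001]
force: [0.3, -0.0, 0.2]
opening: 92.8
```

Run:
```python
from h import *
s=st(); print(tgt(18.6,(400,-220,250)))
```

```text
t 2.6 tcp [ 409.6 -179.6  261.7] yawY 18.66 z [ 7.e-04 -1.e-04 -1.e+00] F [ 0.3 -0.   0.2] M [-0.02 -0.   -0.02] op 92.8 q [-0.47 -0.4   1.84  0.    1.71 -0.8 ]
(array([-3.519, -2.205,  1.166]), array([0.04, 0.02, 0.06]))
```

drive_tool:
  plan:
    - [[-8.7,0.8,1.2,0,0,0,1],[-8.7,0.8,1.2,0,0,0,1],[-8.7,0.8,1.2,0,0,0,1],[-8.7,0.8,1.2,0,0,0,1]]

```text
time_s: 3.0
tcp_pos: [445.7, -258.4, 249.5]
orientation: [-1.833, -2.549, -0.0]
force: [0.1, 0.3, 0.3]
opening: 93.2
```

Run:
```python
from h import *
s=st(); cal=robot.get_calibration('wrist'); p,d=robot.camera('wrist'); save('w2',p); np.savez('w2.npz',d=d,**cal)
for x in robot.cut_out('wrist','strip'):
    r,b=rectfit(x['pixels'],cal,4); print(x['confidence'],x['rect'],r,b.round(1).tolist())
```

```text
t 3.0 tcp [ 445.7 -258.4  249.5] yawY 18.56 z [-0.0012  0.001  -1.    ] F [0.1 0.3 0.3] M [-0.    0.08  0.03] op 93.2 q [-0.58 -0.24  1.73  0.    1.65 -0.9 ]
0.59 [265.8, 109.1, 345.6, 210.4] ((469.3265686035156, -231.1147003173828), (94.78169250488281, 130.1106719970703), 18.63462257385254) [[403.6000061035156, -184.60000610351562], [445.20001220703125, -307.8999938964844], [535.0, -277.6000061035156], [493.3999938964844, -154.3000030517578]]
0.55 [315.7, 254.4, 389.6, 386.5] ((577.46337890625, -377.55560302734375), (65.99224853515625, 86.10433959960938), 24.736600875854492) [[529.5, -352.29998779296875], [565.5, -430.5], [625.4000244140625, -402.8999938964844], [589.4000244140625, -324.6000061035156]]
```

View pics/w2.png

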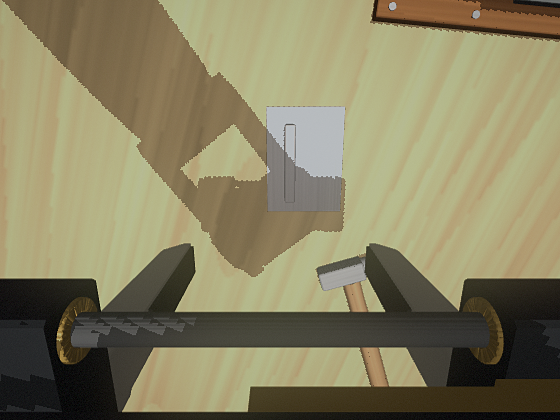

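The cut-out matches the strip size (94.8 x 130.1 mm). The rib sits on the robot side, at columns 284-296, so the rib middle is near (451.3,-237.2) with yaw 18.6°.

Run:
```python
from h import *
z=np.load('w2.npz'); cal={k:z[k] for k in z}; v,u=np.mgrid[:420,:560]; W=world(cal,u,v,z['d'].astype(float))
print(W[160,290],W[190,290],W[160,320],W[160,276],W[130,240])
rib=ray(cal,[(284,124),(295.5,124.5),(295.5,202),(284,202.5)],36);print(rib.round(1),rib.mean(0))
s=st(); print(tgt(18.63,(451.3,-237.2,60),s),tgt(18.63,(451.3,-237.2,5),s))
```

```text
[ 449.57648145 -231.99852046   37.45957501] [ 461.05410786 -265.11653312   37.4340418 ] [ 487.21807826 -224.03908995    4.35582162] [ 435.51771272 -241.48053148    4.24973383] [ 3.82353231e+02 -2.21309813e+02  3.10619382e-01]
[[ 430.3 -196.5   36. ]
 [ 442.6 -192.9   36. ]
 [ 472.2 -277.1   36. ]
 [ 459.4 -282.    36. ]] [ 451.10260783 -237.14912247   36.        ]
t 3.1 tcp [ 445.7 -257.8  250.4] yawY 18.62 z [ 4.e-04 -0.e+00 -1.e+00] F [-0.5  1.2 -0.6] M [-0.    0.11 -0.02] op 92.9 q [-0.57 -0.24  1.73  0.    1.65 -0.9 ]
(array([ 1.779,  1.187, 19.044]), array([ 0.02,  0.01, -0.01])) (array([ 1.78 ,  1.185, 24.544]), array([ 0.02,  0.01, -0.01]))
```

drive_tool:
  plan:
    - [[1.8,1.2,5,0,0,0,0],[1.8,1.2,10,0,0,0,0],[1.8,1.2,15,0,0,0,0],[1.8,1.2,18,0,0,0,0],[1.8,1.2,19,0,0,0,0]]

```text
time_s: 3.6
tcp_pos: [449.8, -236.2, 57.2]
orientation: [-1.83, -2.549, 0.0]
force: [-0.1, 1.4, 0.5]
opening: 57.6
```

Run:
```python
from h import *
s=st(); print(tgt(18.63,(451.2,-237.2,5),s))
```

```text
t 3.6 tcp [ 449.8 -236.2   57.2] yawY 18.63 z [-0.0032  0.002  -1.    ] F [-0.1  1.4  0.5] M [-0.01  0.06  0.04] op 57.6 q [-0.53 -0.16  1.98  0.    1.33 -0.86]
(array([-0.149,  0.112,  5.218]), array([-0.14, -0.17, -0.01]))
```

drive_tool:
  plan:
    - [[0,0,2,0,0,0,0],[0,0,4,0,0,0,0],[0,0,4,0,0,0,0],[0,0,4,0,0,0,0]]

```text
time_s: 4.0
tcp_pos: [451.8, -238.3, 22.0]
orientation: [1.833, 2.549, 0.0]
force: [0.8, 0.2, 1.6]
opening: 46.1
```

Run:
```python
from h import *
s=st(); print(tgt(18.63,(451.2,-237.2,5),s))
p,d=robot.camera('wrist'); save('w3',p)
s=st(); print(tgt(18.63,(451.2,-237.2,5),s))
```

```text
t 4.0 tcp [ 451.8 -238.3   22. ] yawY 18.56 z [ 1.4e-03 -8.0e-04 -1.0e+00] F [0.8 0.2 1.6] M [-0.03  0.01 -0.02] op 46.1 q [-0.54 -0.12  2.01  0.    1.25 -0.86]
(array([ 0.126, -0.026,  1.697]), array([ 0.06,  0.07, -0.07]))
t 4.05 tcp [ 452.  -238.5   22.3] yawY 18.55 z [ 0.002  -0.0012 -1.    ] F [0.1 0.8 0.1] M [-0.04  0.04  0.01] op 46.3 q [-0.54 -0.12  2.01 -0.    1.25 -0.86]
(array([ 0.156, -0.038,  1.727]), array([ 0.09,  0.1 , -0.08]))
```

View pics/w3.png

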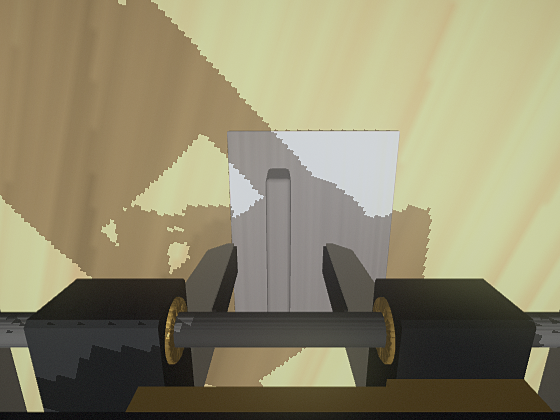

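The rib sits centred between the fingers (column ~279), so I descend and grip.

drive_tool:
  plan:
    - [[0.1,0,1,0,0,0,0],[0.1,0,1.7,0,0,0,0],[0.1,0,1.7,0,0,0,0]]

```text
time_s: 4.35
tcp_pos: [451.3, -237.6, 4.2]
orientation: [1.834, 2.549, 0.0]
force: [-4.1, 3.7, 15.7]
opening: 46.5
```

drive_tool:
  plan:
    - [[0,0,0,0,0,0,-1],[0,0,0,0,0,0,-1],[0,0,0,0,0,0,-1],[0,0,0,0,0,0,-1],[0,0,0,0,0,0,-1]]
  newtons: 40

```text
time_s: 4.85
tcp_pos: [451.4, -238.0, 4.2]
orientation: [1.834, 2.548, -0.0]
force: [-2.0, -0.4, 14.3]
opening: 11.7
```

Run:
```python
from h import *
st();st()
```

```text
t 4.85 tcp [ 451.4 -238.     4.2] yawY 18.52 z [ 0.0014 -0.0013 -1.    ] F [-2.  -0.4 14.3] M [-0.09  0.6   0.03] op 11.7 q [-0.54 -0.1   2.02 -0.    1.22 -0.86]
t 4.85 tcp [ 451.4 -238.     4.2] yawY 18.52 z [ 0.0014 -0.0013 -1.    ] F [-2.  -0.4 14.3] M [-0.09  0.6   0.03] op 11.7 q [-0.54 -0.1   2.02 -0.    1.22 -0.86]
```

drive_tool:
  plan:
    - [[0,0,-2,0,0,0,-1],[0,0,-6,0,0,0,-1],[0,0,-11,0,0,0,-1],[0,0,-11,0,0,0,-1]]

```text
time_s: 5.25
tcp_pos: [452.9, -238.7, 119.4]
orientation: [1.83, 2.543, 0.001]
force: [0.8, -0.1, -1.5]
opening: 12.0
```

```bash
cat >> h.py <<'E'
E0=np.array([568.5,72.5]); PSI=13.6
def jig(x,y):
    a=np.radians(PSI); return E0+np.array([np.cos(a),np.sin(a)])*x+np.array([-np.sin(a),np.cos(a)])*y
def injig(p):
    a=np.radians(PSI); d=np.array(p[:2])-E0; return np.array([d@[np.cos(a),np.sin(a)],d@[-np.sin(a),np.cos(a)]]).round(2)
E
python3 - <<'E'
from h import *
s=st(); print(tgt(13.6,(*jig(-95,-.8),110),s))
p,d=robot.camera('side'); save('s1',p)
E
```

```text
t 5.25 tcp [ 452.9 -238.7  119.4] yawY 18.52 z [ 0.0073 -0.0043 -1.    ] F [ 0.8 -0.1 -1.5] M [-0.05  0.   -0.03] op 12.0 q [-0.53 -0.21  1.92  0.    1.42 -0.86]
(array([26.576, 11.369,  0.838]), array([0.33, 0.35, 4.92]))
```

View pics/s1.png

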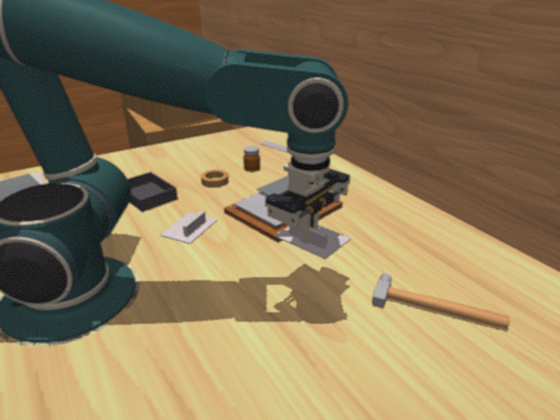

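The side view shows the strip held level under the gripper at (315,240), clear of the bench. Next I carry it over to the jig.

drive_tool:
  plan:
    - [[4.4,1.9,0,0,0,2,-1],[8.9,3.8,0,0,0,3,-1],[13.3,5.7,0,0,0,4,-1],[17.7,7.6,0,0,0,4.9,-1],[22,9.5,0,0,0,4.9,-1]]

```text
time_s: 5.8
tcp_pos: [470.1, 3.2, 111.4]
orientation: [-1.942, -2.467, 0.002]
force: [1.2, -0.6, -1.6]
opening: 11.8
```

Run:
```python
from h import *
s=st(); print(tgt(13.6,(*jig(-95,-.8),110),s))
```

```text
t 5.8 tcp [470.1   3.2 111.4] yawY 13.57 z [-1.7e-03  1.0e-04 -1.0e+00] F [ 1.2 -0.6 -1.6] M [-0.09  0.07 -0.05] op 11.8 q [-0.05 -0.3   2.    0.    1.44 -0.28]
(array([4.339, 1.694, 0.138]), array([-0.1 , -0.03, -0.03]))
```

drive_tool:
  plan:
    - [[2.5,1,0,0,0,0,-1],[4.3,1.7,1,0,0,0,-1],[4.3,1.7,2,0,0,0,-1],[4.3,1.7,2,0,0,0,-1],[4.3,1.7,2,0,0,0,-1]]

```text
time_s: 6.3
tcp_pos: [476.9, 46.4, 92.3]
orientation: [-1.942, -2.468, 0.002]
force: [0.5, 0.5, -1.2]
opening: 11.8
```

Run:
```python
from h import *
s=st(); print(injig(s['tcp_pos']),tgt(13.6,(*jig(-95,-.8),40),s))
cal=robot.get_calibration('wrist'); p,d=robot.camera('wrist'); save('w4',p); np.savez('w4.npz',d=d,**cal)
s=st(); print(injig(s['tcp_pos']),tgt(13.6,(*jig(-95,-.8),40),s))
p,d=robot.camera('side'); save('s2',p[120:300,180:400])
```

```text
t 6.3 tcp [476.9  46.4  92.3] yawY 13.59 z [-1.5e-03 -3.0e-04 -1.0e+00] F [ 0.5  0.5 -1.2] M [-0.08  0.05  0.01] op 11.8 q [ 0.04 -0.26  2.   -0.    1.4  -0.19]
[-95.14  -3.87] (array([0.307, 0.022, 5.231]), array([-0.09, -0.  , -0.01]))
t 6.35 tcp [477.2  46.3  92.9] yawY 13.56 z [-6.e-04 -2.e-04 -1.e+00] F [-0.2  0.6 -1. ] M [-0.07  0.06  0.  ] op 12.0 q [ 0.04 -0.26  2.   -0.    1.4  -0.19]
[-94.87  -4.03] (array([ 0.323, -0.01 ,  5.288]), array([-0.03,  0.  , -0.04]))
```

View pics/w4.png

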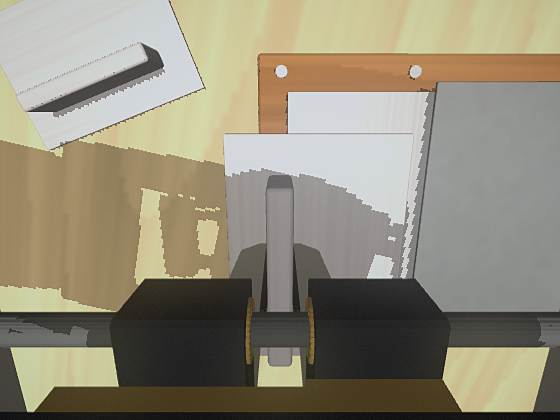

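Run:
```python
from h import *
z=np.load('w4.npz'); cal={k:z[k] for k in z}
d=z['d']; v,u=np.mgrid[:420,:560]; W=world(cal,u,v,d.astype(float))
print('leaf z',W[150,250],W[150,390],'bed',W[100,350],W[130,380+40],'panel',W[150,480],W[250,480])
for n,uv,zz in (('strip corners',[(225,134),(412.5,133.5)],93.),('strip edge low',[(405,270)],93),('bed corner',[(288,92),(420,92)],34),('board corner',[(259,54)],18),('panel corner',[(437,81),(530,82)],46),('lap edge46',[(437,90),(417,270)],46),('lap43',[(424,200)],43)):
    w=ray(cal,uv,zz); print(n,[injig(x).tolist() for x in w])
g=cv2.imread('pics/w4.png'); cv2.imwrite('pics/w4z.png',cv2.resize(g[50:320,210:470],None,fx=2.2,fy=2.2,interpolation=cv2.INTER_CUBIC))
```

```text
leaf z [449.56615813  99.11790527  94.0395773 ] [517.04259184 115.38377181  92.81850914] bed [501.6030037  138.04810025  34.99670549] [552.35859815 130.97142318  33.75526258] panel [588.43727749 127.63956913  46.44282638] [615.0087199   63.99256832  47.27301772]
strip corners [[-121.5, 61.48], [-29.72, 61.81]]
strip edge low [[-25.72, -11.58]]
bed corner [[-89.47, 84.33], [-4.82, 84.4]]
board corner [[-108.66, 109.22]]
panel corner [[-0.1, 89.98], [55.93, 89.46]]
lap edge46 [[0.57, 84.86], [2.18, -35.04]]
lap43 [[2.32, 15.19]]
```

View pics/w4z.png

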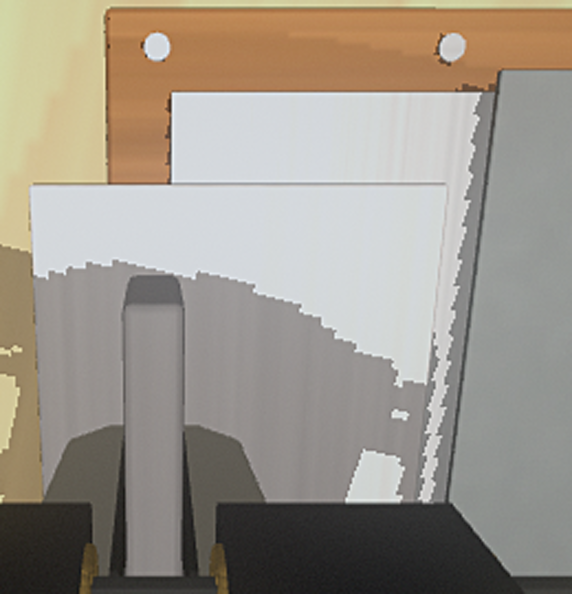

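drive_tool:
  plan:
    - [[0.3,0,2,0,0,0,-1],[0.3,0,4,0,0,0,-1],[0.3,0,4.9,0,0,0,-1],[0.3,0,5,0,0,0,-1],[0.3,0,5,0,0,0,-1]]

```text
time_s: 6.9
tcp_pos: [477.0, 49.8, 43.9]
orientation: [1.943, 2.468, 0.001]
force: [1.0, -1.1, -1.2]
opening: 11.6
```

Run:
```python
from h import *
p,d=robot.camera('side'); save('s3',cv2.resize(p[140:260,200:370],None,fx=4,fy=4,interpolation=cv2.INTER_CUBIC))
s=st(); print(injig(s['tcp_pos']),tgt(13.6,(*jig(-70,-1.1),40),s))
```

```text
t 6.95 tcp [477.2  49.8  44.1] yawY 13.6 z [ 1.1e-03  1.0e-04 -1.0e+00] F [-0.  -0.2 -1.6] M [-0.06  0.06  0.01] op 12.0 q [ 0.05 -0.22  2.05  0.    1.31 -0.19]
[-94.09  -0.54] (array([-0.056,  2.409,  0.418]), array([0.06, 0.01, 0.  ]))
```

View pics/s3.png

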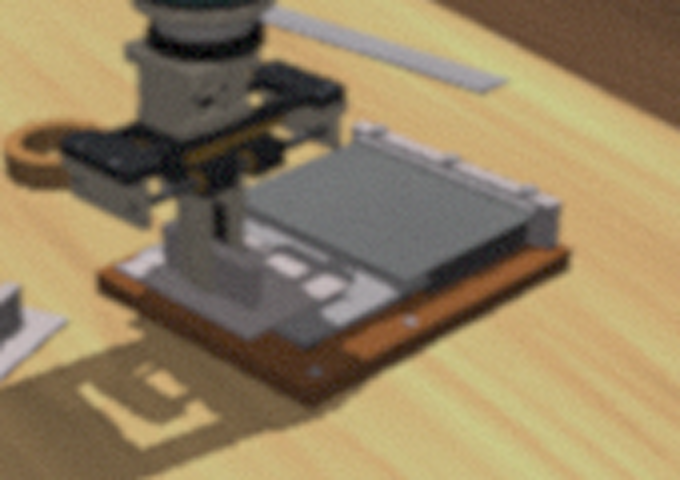

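drive_tool:
  plan:
    - [[0,0,0.3,0,0,0,-1],[0,0,0.5,0,0,0,-1],[0,0,0.6,0,0,0,-1],[0,0,0.6,0,0,0,-1]]

```text
time_s: 7.35
tcp_pos: [476.8, 50.0, 37.3]
orientation: [1.942, 2.469, 0.0]
force: [-0.4, 0.5, -0.3]
opening: 12.1
```

Run:
```python
from h import *
s=st(); print(injig(s['tcp_pos']))
```

```text
t 7.35 tcp [476.8  50.   37.3] yawY 13.63 z [ 4.e-04 -0.e+00 -1.e+00] F [-0.4  0.5 -0.3] M [-0.17  0.02  0.03] op 12.1 q [ 0.05 -0.21  2.06 -0.    1.29 -0.19]
[-94.39  -0.28]
```

drive_tool:
  plan:
    - [[-0.1,0,-0.2,0,0,0,-1],[-0.1,1,-0.2,0,0,0,-1],[-0.1,2,-0.2,0,0,0,-1],[-0.1,2.4,-0.2,0,0,0,-1],[-0.1,2.4,-0.2,0,0,0,-1]]

```text
time_s: 7.85
tcp_pos: [500.8, 54.9, 38.9]
orientation: [-1.942, -2.469, 0.001]
force: [-0.4, -0.3, -1.9]
opening: 11.6
```

Run:
```python
from h import *
s=st(); print(injig(s['tcp_pos']))
cal=robot.get_calibration('wrist'); p,d=robot.camera('wrist'); save('w5',p)
p,d=robot.camera('side'); save('s5',cv2.resize(p[170:250,230:370],None,fx=5,fy=5,interpolation=cv2.INTER_CUBIC))
s=st(); print(injig(s['tcp_pos']))
```

```text
t 7.85 tcp [500.8  54.9  38.9] yawY 13.63 z [-6.e-04 -0.e+00 -1.e+00] F [-0.4 -0.3 -1.9] M [-0.1   0.06  0.03] op 11.6 q [ 0.06 -0.15  2.01  0.    1.29 -0.18]
[-69.97  -1.17]
t 7.95 tcp [500.1  54.7  38.8] yawY 13.63 z [-7.e-04 -1.e-04 -1.e+00] F [-0.1 -0.3 -1.8] M [-0.08  0.11  0.01] op 11.9 q [ 0.06 -0.15  2.01 -0.    1.29 -0.18]
[-70.63  -1.19]
```

View pics/w5.png

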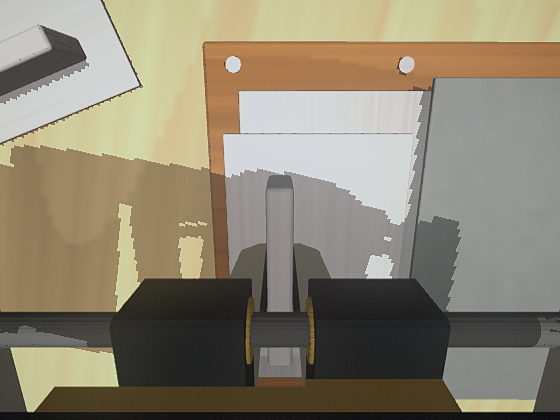

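View pics/s5.png

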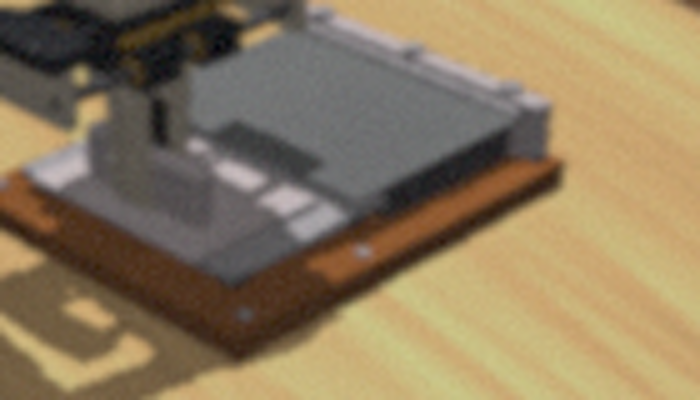

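The strip's front edge is parallel to the panel edge and a few mm short of it. It is level and hovering just over the plate, so I slide it in.

drive_tool:
  plan:
    - [[0,0.6,0,0,0,0,-1],[0,1.2,0,0,0,0,-1],[0,1.8,0,0,0,0,-1],[0,1.8,0,0,0,0,-1]]

```text
time_s: 8.35
tcp_pos: [518.4, 59.1, 39.2]
orientation: [1.942, 2.469, 0.0]
force: [-0.3, -0.3, -1.4]
opening: 11.8
```

Run:
```python
from h import *
s=st(); print(injig(s['tcp_pos']))
p,d=robot.camera('side'); save('s6',cv2.resize(p[170:250,230:370],None,fx=5,fy=5,interpolation=cv2.INTER_CUBIC)); p,d=robot.camera('wrist'); save('w6',p)
s=st(); print(injig(s['tcp_pos']))
```

```text
t 8.35 tcp [518.4  59.1  39.2] yawY 13.63 z [ 2.e-04  0.e+00 -1.e+00] F [-0.3 -0.3 -1.4] M [-0.07  0.    0.01] op 11.8 q [ 0.06 -0.11  1.97  0.    1.28 -0.17]
[-51.82  -1.24]
t 8.45 tcp [517.7  59.   39. ] yawY 13.63 z [-4.e-04 -0.e+00 -1.e+00] F [ 1.1 -0.5 -2.1] M [-0.07  0.04 -0.01] op 11.8 q [ 0.06 -0.11  1.97  0.    1.29 -0.17]
[-52.53  -1.21]
```

View pics/s6.png

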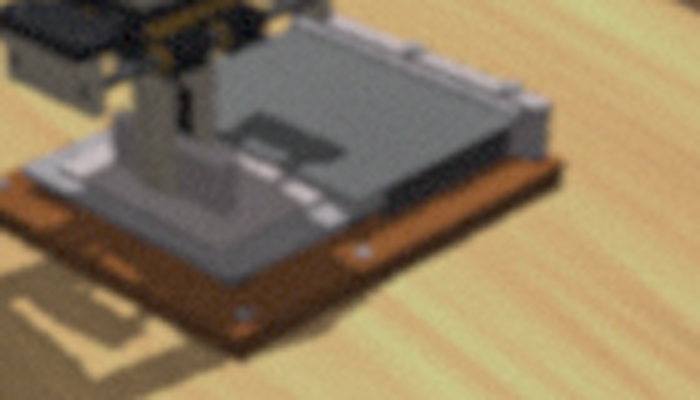

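View pics/w6.png

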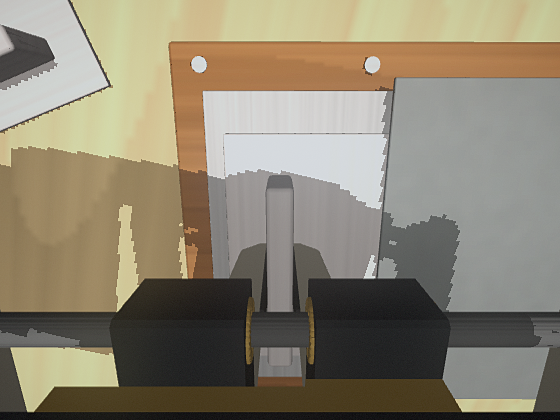

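The flange is now under the panel, and the panel still looks closed. I keep going with small guarded steps.

drive_tool:
  plan:
    - [[0,0.5,0,0,0,0,-1],[0,1,0,0,0,0,-1],[0,1.4,0,0,0,0,-1],[0,1.4,0,0,0,0,-1]]

```text
time_s: 8.85
tcp_pos: [531.8, 62.4, 39.1]
orientation: [1.942, 2.469, 0.0]
force: [-0.3, -0.4, -1.8]
opening: 11.9
```

drive_tool:
  plan:
    - [[0,0.1,0,0,0,0,-1],[0,0.2,0,0,0,0,-1],[0,0.2,0,0,0,0,-1]]

```text
time_s: 9.15
tcp_pos: [533.3, 62.7, 39.1]
orientation: [-1.942, -2.469, 0.0]
force: [0.6, -0.1, -2.0]
opening: 11.8
```

Run:
```python
from h import *
s=st(); print(injig(s['tcp_pos']))
```

```text
t 9.15 tcp [533.3  62.7  39.1] yawY 13.63 z [-0. -0. -1.] F [ 0.6 -0.1 -2. ] M [-0.04  0.08  0.01] op 11.8 q [ 0.07 -0.08  1.94 -0.    1.28 -0.17]
[-36.53  -1.21]
```

drive_tool:
  plan:
    - [[0,0.1,0,0,0,0,-1],[0,0.1,0,0,0,0,-1]]

```text
time_s: 9.35
tcp_pos: [534.3, 63.0, 39.2]
orientation: [1.942, 2.469, 0.0]
force: [-0.2, -0.1, -1.1]
opening: 11.7
```

drive_tool:
  plan:
    - [[0,0.1,0,0,0,0,-1],[0,0.1,0,0,0,0,-1]]

```text
time_s: 9.55
tcp_pos: [535.2, 63.2, 39.1]
orientation: [-1.942, -2.469, 0.0]
force: [-1.4, 0.2, -2.1]
opening: 11.5
```

drive_tool:
  plan:
    - [[0,0.1,0,0,0,0,-1],[0,0.1,0,0,0,0,-1]]

```text
time_s: 9.75
tcp_pos: [535.4, 63.3, 39.0]
orientation: [-1.941, -2.468, 0.003]
force: [-8.7, -1.7, 2.5]
opening: 11.7
```

Contact with the step came at rib x ≈ -34.3, where -34 was expected. I ease the forward push slightly and press down.

drive_tool:
  plan:
    - [[0,-0.05,0.1,0,0,0,-1],[0,-0.05,0.3,0,0,0,-1],[0,-0.05,0.4,0,0,0,-1],[0,-0.05,0.4,0,0,0,-1]]

```text
time_s: 10.15
tcp_pos: [535.4, 63.3, 35.4]
orientation: [-1.942, -2.469, 0.001]
force: [-7.0, -0.7, 5.1]
opening: 11.8
```

Run:
```python
from h import *
s=st(); print(injig(s['tcp_pos']))
```

```text
t 10.15 tcp [535.4  63.3  35.4] yawY 13.62 z [-8.e-04 -2.e-04 -1.e+00] F [-7.  -0.7  5.1] M [-0.31  1.09 -0.06] op 11.8 q [ 0.07 -0.07  1.93 -0.    1.28 -0.17]
[-34.36  -1.18]
```

drive_tool:
  plan:
    - [[0,0,0.1,0,0,0,-1],[0,0,0.2,0,0,0,-1],[0,0,0.3,0,0,0,-1],[0,0,0.3,0,0,0,-1]]

```text
time_s: 10.55
tcp_pos: [535.4, 63.3, 32.9]
orientation: [-1.942, -2.469, 0.001]
force: [-11.6, -0.7, 12.8]
opening: 11.8
```

Run:
```python
from h import *
s=st(); print(injig(s['tcp_pos']))
p,d=robot.camera('side'); save('s7',cv2.resize(p[170:250,230:370],None,fx=5,fy=5,interpolation=cv2.INTER_CUBIC)); 
cal=robot.get_calibration('wrist');p,d=robot.camera('wrist'); save('w7',p); np.savez('w7.npz',d=d,**cal)
v,u=np.mgrid[:420,:560]; W=world(cal,u,v,d.astype(float))
for a in [(250,150),(330,150),(330,200),(400,110),(400,150),(420,200),(500,120),(500,200),(195,110),(210,110)]:
    w=W[a[1],a[0]]; print(a,injig(w),w[2].round(1))
s=st(); print(injig(s['tcp_pos']))
```

```text
t 10.55 tcp [535.4  63.3  32.9] yawY 13.62 z [-8.e-04 -2.e-04 -1.e+00] F [-11.6  -0.7  12.8] M [-0.37  1.84 -0.15] op 11.8 q [ 0.07 -0.06  1.94 -0.    1.27 -0.17]
[-34.36  -1.19]
(250, 150) [-48.68  56.42] 33.8
(330, 150) [-9.06 56.5 ] 34.0
(330, 200) [-7.97 30.96] 34.1
(400, 110) [19.27 75.45] 46.6
(400, 150) [21.23 57.85] 46.1
(420, 200) [32.69 34.47] 47.2
(500, 120) [64.4  71.24] 46.5
(500, 200) [70.62 34.55] 47.3
(195, 110) [-76.    75.44] 28.3
(210, 110) [-68.13  75.44] 30.4
t 10.65 tcp [535.4  63.3  32.9] yawY 13.63 z [-8.e-04 -2.e-04 -1.e+00] F [-11.7  -1.5  11.9] M [-0.39  1.84 -0.1 ] op 12.0 q [ 0.07 -0.06  1.94 -0.    1.27 -0.17]
[-34.36  -1.19]
```

View pics/s7.png

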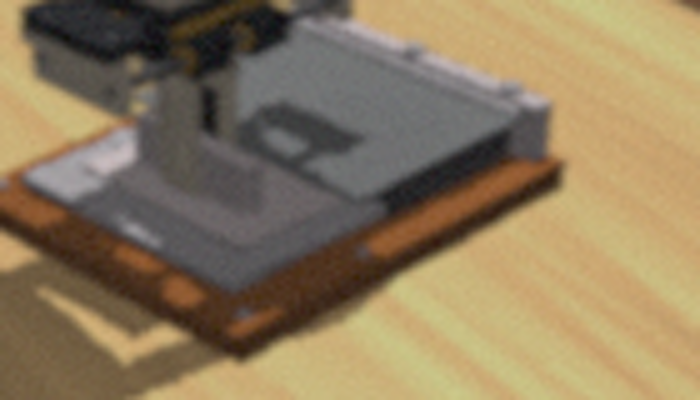

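View pics/w7.png

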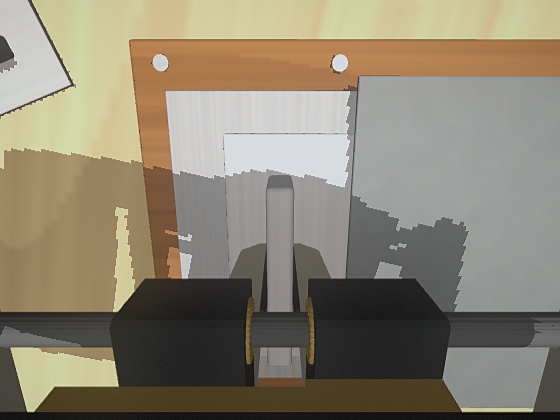

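drive_tool:
  plan:
    - [[0,0,0.1,0,0,0,-1],[0,0,0.1,0,0,0,-1],[0,0,0.1,0,0,0,-1],[0,0,0.1,0,0,0,-1]]

```text
time_s: 11.05
tcp_pos: [535.4, 63.3, 32.1]
orientation: [-1.942, -2.469, 0.001]
force: [-13.6, -1.5, 15.1]
opening: 11.6
```

Run:
```python
from h import *
s=st(); print(injig(s['tcp_pos']))
cal=robot.get_calibration('wrist');p,d=robot.camera('wrist'); save('w8',p)
w=ray(cal,[(224,134),(345,133.5)],s['tcp_pos'][2]); print('strip +y edge',[injig(x).tolist() for x in w])
w=ray(cal,[(167,91),(345,91)],28); print('bed +y edge',[injig(x).tolist() for x in w])
w=ray(cal,[(358,76),(540,76)],46); print('panel +y edge',[injig(x).tolist() for x in w])
p,d=robot.camera('top'); save('t8',cv2.resize(p[90:250,120:320],None,fx=4,fy=3.75)); st()
```

```text
t 11.05 tcp [535.4  63.3  32.1] yawY 13.62 z [-8.e-04 -2.e-04 -1.e+00] F [-13.6  -1.5  15.1] M [-0.42  2.11 -0.06] op 11.6 q [ 0.07 -0.06  1.94 -0.    1.27 -0.17]
[-34.36  -1.2 ]
strip +y edge [[-61.37, 64.1], [-1.87, 64.44]]
bed +y edge [[-88.91, 84.3], [-2.22, 84.43]]
panel +y edge [[-0.29, 89.46], [78.02, 89.58]]
t 11.15 tcp [535.4  63.3  32.1] yawY 13.62 z [-8.e-04 -2.e-04 -1.e+00] F [-13.1  -0.7  14. ] M [-0.45  2.09 -0.13] op 11.5 q [ 0.07 -0.06  1.94 -0.    1.27 -0.17]
```

View pics/w8.png

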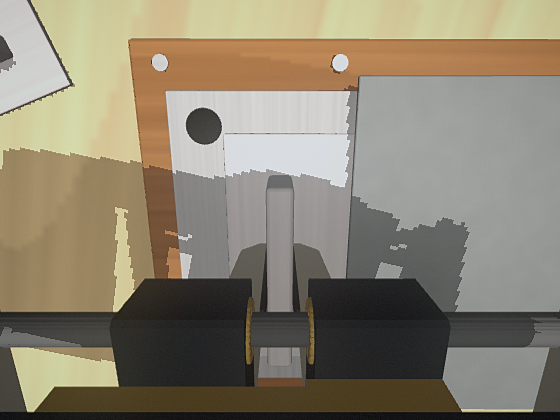

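View pics/t8.png

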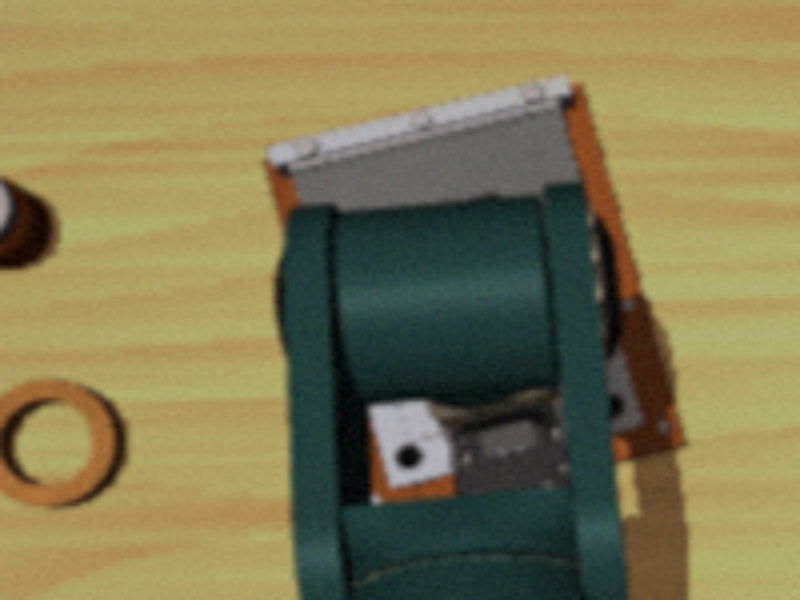

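Since the last 1 mm of press, two black discs have appeared on the plate: one at (204,126) in the wrist view, the other near the right front corner in the top view. I'll check what they are before handing in.

Run:
```python
from h import *
cal=robot.get_calibration('wrist');p,d=robot.camera('wrist'); save('w9',cv2.resize(p[60:200,120:380],None,fx=3,fy=3,interpolation=cv2.INTER_CUBIC)); v,u=np.mgrid[:420,:560]; W=world(cal,u,v,d.astype(float))
for a in [(204,126),(196,126),(212,126),(204,112),(204,140),(180,126),(180,105),(215,105),(330,105),(204,155),(250,150),(330,150),(500,120)]:
    w=W[a[1],a[0]]; print(a,injig(w),w[2].round(1),p[a[1],a[0]])
p,d=robot.camera('side'); save('s9',cv2.resize(p[150:250,220:370],None,fx=5,fy=5,interpolation=cv2.INTER_CUBIC));st()
```

```text
(204, 126) [-71.56  67.81] 29.5 [67 67 62]
(196, 126) [-75.58  67.8 ] 29.3 [64 61 60]
(212, 126) [-67.72  67.79] 28.8 [69 67 64]
(204, 112) [-71.31  74.49] 28.8 [63 60 57]
(204, 140) [-72.16  60.92] 28.7 [70 69 67]
(180, 126) [-83.66  67.77] 28.9 [208 206 206]
(180, 105) [-82.96  77.78] 28.5 [207 205 204]
(215, 105) [-65.74  77.8 ] 28.6 [208 206 205]
(330, 105) [-9.3  77.89] 28.5 [211 210 209]
(204, 155) [-72.37  53.52] 29.8 [206 206 204]
(250, 150) [-48.65  56.46] 33.4 [217 221 225]
(330, 150) [-8.93 56.41] 32.3 [215 219 223]
(500, 120) [64.32 71.24] 45.8 [155 157 154]
t 11.25 tcp [535.4  63.3  32.1] yawY 13.62 z [-8.e-04 -2.e-04 -1.e+00] F [-12.6  -0.3  14.6] M [-0.39  2.06 -0.13] op 11.9 q [ 0.07 -0.06  1.94 -0.    1.27 -0.17]
```

View pics/w9.png

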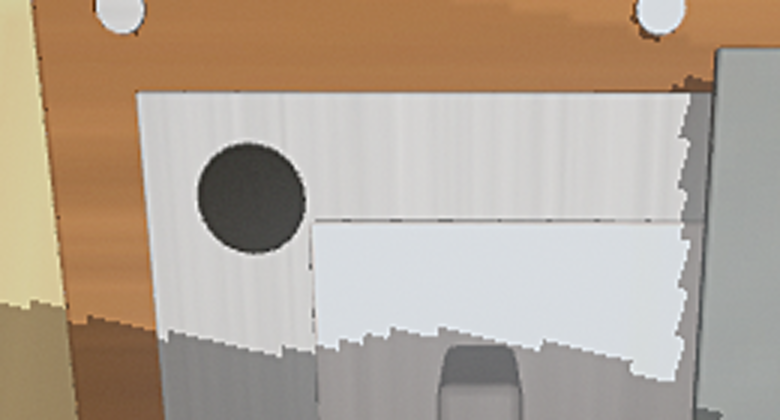

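View pics/s9.png

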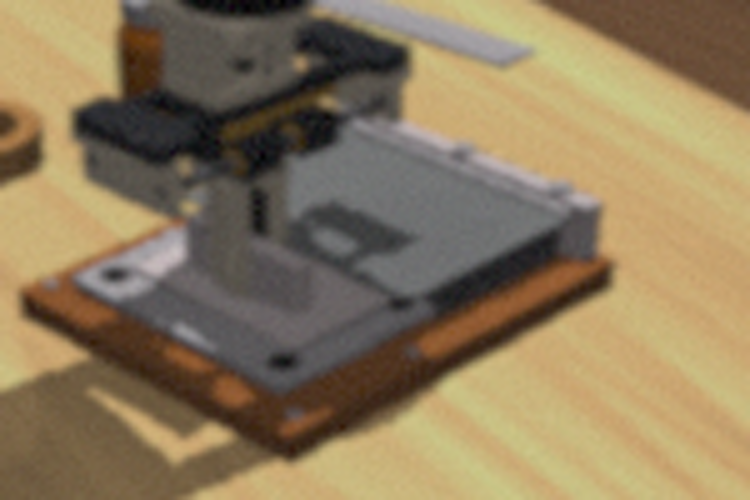

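The discs are flush with the plate (z ≈ 29, same as the plate around them). They look like flat marks, not loose objects, and nothing moved or changed in the forces. The hold is steady, so I hand in.

Run:
```python
from h import *
st(); print(robot.sign_off())
```

```text
t 11.25 tcp [535.4  63.3  32.1] yawY 13.62 z [-8.e-04 -2.e-04 -1.e+00] F [-12.6  -0.3  14.6] M [-0.39  2.06 -0.13] op 11.9 q [ 0.07 -0.06  1.94 -0.    1.27 -0.17]
the job is handed in; nothing more can be done
None
```

I picked up the right-hand strip by its rib and slid the wide flange under the panel edge until it butted against the step. I then pressed it flat on the plate and handed the job in at 11.25 s, still gripping and pressing.

Last checks before handing in:

| Check | Result |
|---|---|
| Butted against the step | Rib 34.4 mm in front of the edge (34 expected), with about 13 N against the step |
| Squareness | Tool yaw 13.62° against 13.6° measured for the jig |
| Centring | Within about 1 mm |
| Press | About 14.6 N down, plate sunk about 5–6 mm, leaf flat within measurement noise |
| Panel | Top measured at 46–47 mm, the same as before, so still closed |
| Bystanders | Not touched as far as I know: the moves stayed clear, but I did not re-measure them at the end |

- **Unexplained marks:** during the last 1 mm of pressing, at least three flush dark discs appeared near the plate's corners. They are level with the plate and the forces stayed steady. I took them for marks on the jig, such as a press indicator, but could not confirm what they are.
- **Measurement disagreement:** the camera readings of the panel edge differed by about 2–3 mm along the tucking direction, so I settled that by contact with the step.

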